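# Wedge-lock a stone slab in the fence corner under the inspection microscope

## Robot

A 6-joint arm with a two-finger parallel gripper is mounted at the origin on the work surface. World frame = base frame: x ahead of the robot, y to its left, z up, the work surface at z = 0. Lengths are in m, angles in rad, forces in N, time in s.
With the tool pointing down it reaches from about 0.375 to 0.975 m from the base axis. Payload 3.8 kg.
Tool frame: the origin (TCP) lies on the centre line of the jaws, within the pads' length; the fingertips stand 22 mm ahead of it and the grasp point (between the pads) lies 3 mm ahead of it; z points along the fingers, x is the direction in which the jaws open and shut, and the axes are right-handed (so a half turn about z gives the same grasp; the last joint's range is limited). The gripper opens to 85 mm and grips with 20 to 120 N. Pads are 22 mm wide; open, the fingers measure 114 mm over their backs; the gripper's body (76 mm by 85 mm) begins 54 mm behind the grasp point. The pads swing forward as they close: fully open they stand 13 mm farther back than shut.
Start: joints at [-1.174, 0.264, 1.604, -0, 1.274, -0.037], TCP at [0.284, -0.612, 0.253] pointing down, gripper open.
Joint ranges: [-2.63, 2.63], [-0.94, 2.18], [0.31, 2.57], [-1.31, 4.45], [0, 2.66], [-2.55, 2.55]. Speed limits (rad/s): [2.57, 2.57, 3.14, 3.14, 3.14, 3.14].

## Interface

Orientations are given as a rotation vector (axis times angle).
In Python, from workcell import bot, viewer gives the robot as it stands.
- The arm moves only by the tool move_arm, never from a script. Its argument "series" is text: rows parted by semicolons, each of 7 numbers parted by spaces: the turn, a rotation vector about the tool's x, y, z scaled (see below), then the shift along the tool's x, y, z scaled (see below), then the opening, from -1 (shut) to 1 (fully open). A call has exactly 8 rows; each row is the pose to reach, as a shift and turn from the pose commanded when the call began, along the tool's axes at that moment; what a row does not reach only later rows make up. The controller multiplies each number of a shift by 100 mm and each number of a turn by 120 degrees. A row lasts 1/10 s, in which the tool goes at most 50 mm and 8.59 degrees, less where a joint would pass 70% of its speed; a pose out of reach is approached as far as the arm can. A call with a number of a shift or a turn outside -1 to 1 is refused whole. A call with a gripper value outside its range is refused whole. The fingers move at their own pace and stop on an object; "squeeze" is the grip in N (left out, the last holds). Time passes only in rows, so rows that repeat a pose let the fingers close, or fill a call up. It gives the time, the measured TCP pose, the force and the opening at its end, in the units of the state.
- bot.read_state(): the state, without advancing time (a new reading comes with each control period).
- viewer.read_camera(name): name is "side" or "top"; returns a dict with "pixels" (480x640x3 uint8, red, green, blue), "K" (3x3 intrinsics, pixels), "dist" ([k1, k2, p1, p2, k3] as OpenCV has them; the pictures are not rectified), "world_to_cam" (4x4, takes a point from world to camera coordinates). Camera axes: x right, y up, looking along -z (the intrinsics and any distortion apply to the point x, -y, -z); pixel columns grow to the right and rows downward; lengths in m; the calibration is good to about 2 mm. A picture is of the moment at which its call begins. There is no depth.
- bot.finish_job(): hands the job in, once; it reports no verdict.
The state is a dict: "time": time; "q": joint angles; "joint_vel": joint speeds; "joint_torque": joint torques, N m; "tool_pos": TCP position; "tcp_rot": TCP orientation; "wrist_force": force on the tool from outside, world axes, zero at the start; "torque": the same for the moment, N m; "width": opening from 0.0 (shut) to 1.0 (fully open).
Only numpy, scipy, OpenCV 4.12 (cv2) and the standard library are available. Lean on these libraries where they do the work, as an engineer would, in place of code of your own. Each camera call takes 0.05 s, during which the arm holds its last target.

## Task

Get the stone slab on the microscope stage square and flush into the fence corner, with the clamp bar slid up tight against it. Then push the thumb wedge, lying flat, along its ramp behind the bar until it jams firmly, so that the bar stays pressed against the slab after you let go. Do not bump the microscope head or column, and leave the things lying around the stage where they are.

Things in the scene. Friction and masses are not known exactly. Their poses are not given: they have to be found in the camera images.
- stage: Fixed dark metal stage plate 290 x 390 x 20 mm, top at z 20 in its frame (mm). Origin: on the table, straight under the lens; at yaw 0 x points away from the robot, y to the left. Spans x -165..125, y -250..140. Fixed aluminium on it: rear fence, inner face x 40 (y -90..76); left fence, inner face y 60 (x -32..56), both 16 mm high. Slab home: slab centre at x 0, y 0, sides along the fences.
- corner (a point): Where the inner faces of the rear and left fences meet, on the stage top (stage x +40, y +60 mm); axes as stage.
- ramp (a point): Middle of the working face of the fixed aluminium ramp block nearest the robot, on the stage top; axes as stage. The block is 26 mm high, 30 mm thick; its face is 140 mm long and runs along (sin 15, cos 15 degrees) in stage x, y, from (-116, -76) to (-80, 60) mm. Between it and the bar lies a channel that narrows towards +y.
- bar: Steel clamp bar, 30 (x) x 180 (y) x 26 mm high, guided: slides only along stage x (+x = to the rear fence), about 1 N friction, stays where left. Axes as the stage. Origin on the stage top; front and back faces at x +15 and -15, ends at y -80 and +100 mm. Starts drawn back 20 to 25 mm; against the slab at home its origin is at stage x -55, y 0 mm.
- bar_post (a point): Centre of the black upright post on the bar's left end, 49 mm above the stage top (bar x 0, y +87 mm). Post 20 (x) x 26 (y) mm, from 26 to 71 mm above the stage top: push it from behind or pinch it to slide the bar.
- head: Fixed microscope head, column; frame as stage. Black ring light 96 mm wide, centred at stage x 0, y 0, underside 115 mm above the stage top; barrel, camera above it to 320 mm over the table. It hangs over the slab: lean the tool back to the robot 20 to 45 degrees to reach under. Arm 32 mm thick, 219..251 mm over the table, runs to a 30 mm column at stage x 95, y 115 mm.
- slab: Loose pale sawn stone slab, 80 (its x) x 120 (its y) x 22 mm high, 0.35 to 0.7 kg. Origin: centre of its underside, on the stage top. Starts between bar and rear fence, up to 4 degrees askew, 15 to 45 mm to the right (-y) of its home and about 10 mm off the rear fence.
- wedge: Loose aluminium wedge, 0.3 kg, flat on the stage top. x: to the bar, y: to the thin nose. Side facing the bar is plane x 0; opposite side slopes 15 degrees from y 45 (14 mm thick) to y -45 (38 mm thick), 34 mm high. Origin: mid slope, on plane x 0, underside. Starts with nose in the right-hand mouth of the channel; jams with origin near stage x -70, y 0 (103..112 mm farther along y).
- wedge_end (a point): Centre of the wedge's flat end face to push on, 23 mm above the stage top (wedge x -19, y -75). It ends a thumb block, wedge y -45..-75, x 0..-38, 46 mm high. The wedge slides along the ramp, towards stage +y and 15 degrees to +x; a final push of 15 to 20 N jams it fast and it then holds by friction.
- dish: Glass dish, 90 mm across, 18 mm high, on the table left of the stage; leave alone. Origin: centre of the underside.
- jar: Amber jar, 60 mm across, 85 mm high, on the table left of the stage; leave alone. Origin: centre of the underside.
- offcut: Small stone offcut, 50 x 70 x 22 mm, on the table right of the stage; leave alone. Origin: centre of the underside.
- slidebox: Grey flat slide box, 100 x 85 x 30 mm, on the table right of the stage; leave alone. Origin: centre of the underside.
Things that resemble listed ones, but are neither listed nor needed, are in the scene too. Of the things shaped like the wedge, the aluminium one is meant. Leave any pink look-alike of the slab alone.

How it is judged:
At the end, for the whole second after the job is handed in: Slab in the fence corner (centre within 3 mm of home along both fences, square within 2 degrees); bar presses on slab and wedge on bar with over 2 N each; wedge flat in its channel, aligned within 3.4 degrees, at most 20 mm short of its nominal jam; slab and wedge at rest (x of slab in the frame of stage between -0.003 and 0.003 m and y of slab in the frame of stage between -0.003 and 0.003 m and angle between the x axis of slab and the x axis of stage, either way round below 0.035 rad and z of slab in the frame of stage below 0.0225 m and contact force between bar and slab above 2 N and contact force between wedge and bar above 2 N and z of wedge in the frame of stage below 0.023 m and angle between wedge's own z axis and vertical below 0.06 rad and angle between the y axis of wedge and the y axis of stage, either way round below 0.06 rad and y of wedge in the frame of stage above -0.02 m and linear speed of each of wedge, slab below 0.005 m/s); the robot touches nothing.
It fails at once if the robot bumps the microscope head or column (more than 4 N) (contact force between any of the arm, the fingers and head above 4 N).
It fails at once if the dish is moved more than 15 mm (distance of dish from where it was at the start of the episode above 0.015 m).
It fails at once if the jar is moved more than 15 mm (distance of jar from where it was at the start of the episode above 0.015 m).
It fails at once if the offcut is moved more than 15 mm (distance of offcut from where it was at the start of the episode above 0.015 m).
It fails at once if the slidebox is moved more than 15 mm (distance of slidebox from where it was at the start of the episode above 0.015 m).
It also fails if it takes over 56 s, if anything falls off the work surface, if the arm or the gripper's body presses on something with over 40 N, if the wrist force passes 120 N, or if a joint passes its speed limit or range.

## Working session

There is one attempt and no reset: what is moved stays moved. The work goes in short steps, Python scripts to look and compute and a tool call to move; the robot and the scene stay as the last step left them, time stands still between calls to the robot, and variables do not carry over. Pictures are saved under pics/ and viewed, and the job is handed in when it is done.

Besides the shell and the picture viewer there is one more tool, called after "Call:" as name(argument=value, ...) on one line, values as JSON. move_arm: Moves the arm, as the interface text tells. Its arguments: {"type":"object","properties":{"series":{"type":"string"},"squeeze":{"type":"number"}},"required":["series"]}

```bash
ls; mkdir -p pics
python3 - <<'E'
from workcell import bot, viewer
import cv2,numpy as np,pickle
s=bot.read_state();print(s)
d={}
for n in("side","top"):
    c=viewer.read_camera(n);d[n]=c
    cv2.imwrite(f"pics/{n}0.png",c["pixels"][:,:,::-1])
    print(n,c["K"],c["dist"],c["world_to_cam"])
pickle.dump(d,open("cam0.pkl","wb"))
E
```

```text
pics
{'time': 0.0, 'q': array([-1.17389073e+00,  2.64778939e-01,  1.60536956e+00, -1.88652488e-06,
        1.27369703e+00, -3.68651697e-02]), 'joint_vel': array([ 0.00014966, -0.00040657, -0.00026827,  0.00101803, -0.00233921,
        0.00121124]), 'joint_torque': array([ 7.90528993e-04, -5.15101647e+01, -3.67322910e+01, -3.84679561e-04,
        1.28774767e-02, -9.32464218e-06]), 'tool_pos': array([ 0.28345594, -0.6118513 ,  0.25194699]), 'tcp_rot': array([-2.64634847,  1.69067776,  0.00291034]), 'wrist_force': array([ 0.55226296, -0.30556366, -1.57049157]), 'torque': array([ 0.06971073, -0.01672039, -0.00522888]), 'width': 0.9971209323693552}
side [[557.38513451   0.         322.81598922]
 [  0.         557.38513451 245.30401324]
 [  0.           0.           1.        ]] [0.04454136 0.         0.         0.         0.        ] [[-0.88198607 -0.47109567 -0.01301726  0.4442379 ]
 [ 0.26356185 -0.51596248  0.81505697 -0.18073209]
 [-0.39068623  0.71543804  0.57923457 -0.99238017]
 [ 0.          0.          0.          1.        ]]
top [[508.33551869   0.         315.13859699]
 [  0.         508.33551869 239.85483342]
 [  0.           0.           1.        ]] [-0.11806925  0.          0.          0.          0.        ] [[-5.41707846e-04 -9.99962952e-01 -8.59074844e-03  2.94448645e-02]
 [ 9.95989350e-01 -1.30813186e-03  8.94623042e-02 -5.02905518e-01]
 [-8.94702276e-02 -8.50783152e-03  9.95953159e-01 -1.15886489e+00]
 [ 0.00000000e+00  0.00000000e+00  0.00000000e+00  1.00000000e+00]]
```

View pics/top0.png

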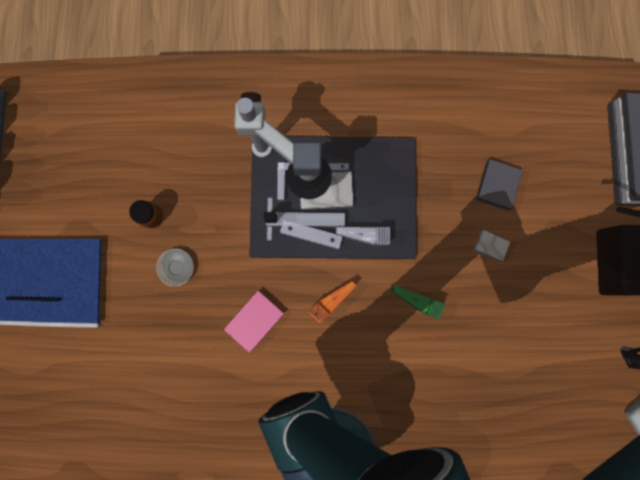

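View pics/side0.png

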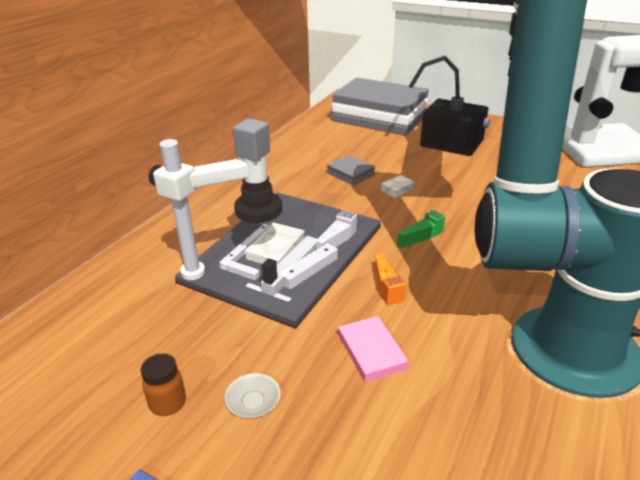

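The top view shows the stage with corners at about (251,138), (416,137), (416,257) and (250,257). The bar's left post is at (270,217), the wedge at about (363,235) and the slab at about (327,190). I'll enlarge these areas.

```bash
cat > h.py <<'E'
import cv2,numpy as np,pickle
from scipy.spatial.transform import Rotation as R
def proj(c,P):
    W=c["world_to_cam"];P=np.atleast_2d(P)@W[:3,:3].T+W[:3,3]
    P=P*[1,-1,-1]
    return cv2.projectPoints(P.astype(float),np.zeros(3),np.zeros(3),c["K"],np.array(c["dist"]))[0][:,0]
def back(c,uv,z):
    uv=np.atleast_2d(np.array(uv,float))
    n=cv2.undistortPoints(uv[:,None],c["K"],np.array(c["dist"]))[:,0]
    d=np.c_[n[:,0],-n[:,1],-np.ones(len(n))];W=c["world_to_cam"];Rt=W[:3,:3].T
    o=-Rt@W[:3,3];d=d@Rt.T
    return o+d*((z-o[2])/d[:,2])[:,None]
def crop(c,x0,y0,w,h,k,f,grid=20):
    im=c["pixels"][y0:y0+h,x0:x0+w,::-1]
    im=cv2.resize(im,None,fx=k,fy=k,interpolation=cv2.INTER_CUBIC)
    for i in range(0,w,grid): cv2.putText(im,str(x0+i),(i*k,10),0,.35,(0,255,255),1);cv2.line(im,(i*k,12),(i*k,18),(0,255,255),1)
    for i in range(0,h,grid): cv2.putText(im,str(y0+i),(0,i*k+4),0,.35,(0,255,255),1)
    cv2.imwrite(f,im)
E
python3 - <<'E'
from h import *
d=pickle.load(open("cam0.pkl","rb"))
crop(d["top"],240,128,190,140,4,"pics/t1.png")
crop(d["side"],170,170,220,160,3,"pics/s1.png")
t=d["top"]
print(back(t,[(251,138),(416,137),(416,257),(250,257.5)],.02))
E
```

```text
[[ 0.74791695  0.1822475   0.02      ]
 [ 0.74988454 -0.21241116  0.02      ]
 [ 0.46275814 -0.20597128  0.02      ]
 [ 0.46209697  0.1807871   0.02      ]]
```

View pics/t1.png

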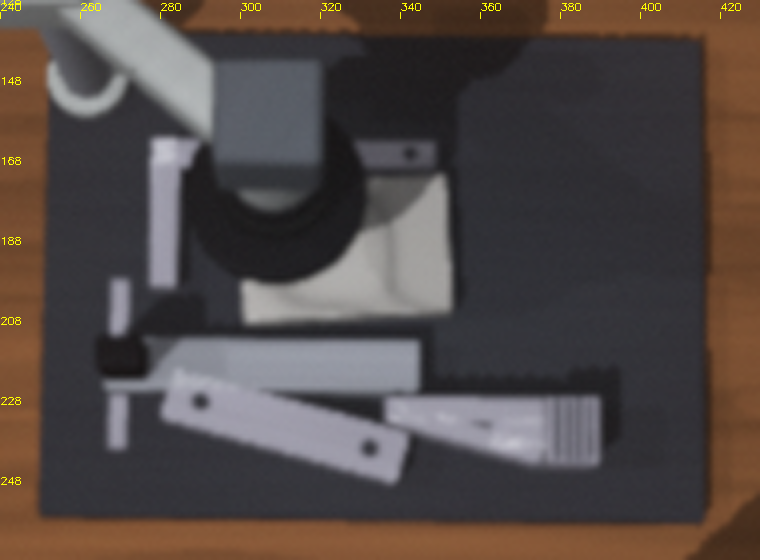

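View pics/s1.png

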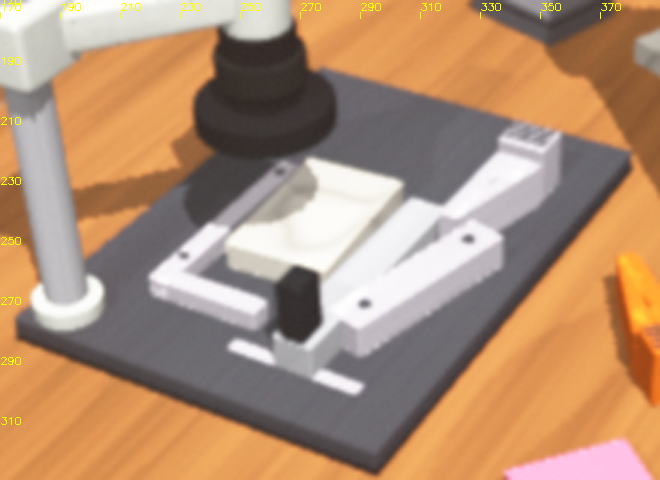

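```bash
cat > fit.py <<'E'
from h import *
from scipy.optimize import least_squares
d=pickle.load(open("cam0.pkl","rb"))
def T(o,x0,y0,k): return (240+o[0]/4,128+o[1]/4)
tc=lambda x,y:(240+x/4-.4,128+y/4-.4)
sc=lambda x,y:(170+x/3-.4,170+y/3-.4)
Pt=[(125,140,20),(125,-250,20),(-165,-250,20),(-165,140,20),(-80,60,46),(-116,-76,46),(-32,60,36)]
ut=[tc(50,33),tc(706,37),tc(704,522),tc(39,516),tc(177,370),tc(410,435),tc(179,288)]
Ps=[(-165,140,20),(-165,-250,20),(125,140,20),(-80,60,46),(-116,-76,46),(-32,60,36)]
us=[sc(378,460),sc(630,152),sc(20,318),sc(333,318),sc(490,222),sc(266,300)]
def w(p,P):
    P=np.array(P,float)/1000;c,s=np.cos(p[2]),np.sin(p[2])
    return np.c_[p[0]+c*P[:,0]-s*P[:,1],p[1]+s*P[:,0]+c*P[:,1],P[:,2]]
def res(p,which="ts"):
    r=[]
    if"t"in which:r.append(proj(d["top"],w(p,Pt))-ut)
    if"s"in which:r.append(proj(d["side"],w(p,Ps))-us)
    return np.concatenate(r).ravel()
if __name__=="__main__":
  for wh in("t","s","ts"):
    r=least_squares(res,[.62,-.04,0],args=(wh,),loss="soft_l1");print(wh,r.x,np.degrees(r.x[2]));print(r.fun.reshape(-1,2).round(1).tolist())
E
python3 fit.py
```

```text
t [ 0.62690956  0.04063509 -0.01128388] -0.6465189514487178
[[0.2, -0.1], [-0.8, 0.5], [1.1, 0.5], [-0.1, 0.3], [-0.5, -0.5], [0.6, -0.6], [-0.3, -0.0]]
s [ 0.61998922  0.04621387 -0.01954859] -1.1200519562323887
[[0.5, -0.5], [3.9, 0.3], [-1.4, 0.2], [-0.6, -1.8], [-3.8, 0.1], [2.0, 1.1]]
ts [ 0.62574288  0.04190656 -0.00999953] -0.5729306603961362
[[-0.4, 0.4], [-1.4, 0.8], [0.6, 0.8], [-0.5, 0.9], [-1.0, -0.0], [0.1, -0.1], [-0.9, 0.5], [0.1, -3.2], [1.7, -1.8], [-2.1, -1.3], [-1.5, -4.0], [-5.3, -2.0], [1.1, -0.9]]
```

```bash
cat > ov.py <<'E'
from fit import *
def box(x0,x1,y0,y1,z0,z1):
    L=[]
    for z in(z0,z1):
        q=[(x0,y0,z),(x1,y0,z),(x1,y1,z),(x0,y1,z)];L+=[(q[i],q[(i+1)%4]) for i in range(4)]
    return L
def tr(L,dx,dy,a):
    c,s=np.cos(a),np.sin(a);f=lambda p:(dx+c*p[0]-s*p[1],dy+s*p[0]+c*p[1],p[2]);return[(f(a),f(b)) for a,b in L]
def draw(cam,p,segs,x0,y0,w_,h_,k,fn):
    im=cam["pixels"][y0:y0+h_,x0:x0+w_,::-1]
    im=cv2.resize(im,None,fx=k,fy=k,interpolation=cv2.INTER_CUBIC)
    for L,col in segs:
        for a,b in L:
            q=(proj(cam,w(p,[a,b]))-[x0,y0]+.5)*k
            cv2.line(im,tuple(map(int,q[0]*8)),tuple(map(int,q[1]*8)),col,1,cv2.LINE_AA,3)
    cv2.imwrite(fn,im)
stage=box(-165,125,-250,140,20,20)+box(40,56,-90,76,36,36)+box(-32,56,60,76,36,36)
ramp=[((-80,60,z),(-116,-76,z)) for z in(20,46)]
ramp+=[((-80,60,46),(-80-29,60+7.8,46)),((-116,-76,46),(-116-29,-76+7.8,46))]
def bar(x): return tr(box(-15,15,-80,100,20,46)+box(-10,10,74,100,46,91),x,0,0)
def slab(x,y,a): return tr(box(-40,40,-60,60,20,42),x,y,a)
def wedge(x,y,a):
    L=[]
    for z in(20,54):
        q=[(0,45,z),(-14,45,z),(-38,-45,z),(0,-45,z)];L+=[(q[i],q[(i+1)%4]) for i in range(4)]
    L+=box(-38,0,-75,-45,20,66)
    return tr(L,x,y,a)
E
cat > o1.py <<'E'
from ov import *
p=least_squares(res,[.62,-.04,0],args=("t",)).x
segs=[(stage,(0,255,255)),(ramp,(0,0,255)),(bar(-78),(0,255,0)),(slab(-8,-30,0.03),(255,0,255)),(wedge(-92,-108,0),(255,128,0))]
draw(d["top"],p,segs,240,128,190,140,4,"pics/ot1.png")
draw(d["side"],p,segs,170,170,220,170,3,"pics/os1.png")
E
python3 o1.py
```

```text
(no output)
```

View pics/ot1.png

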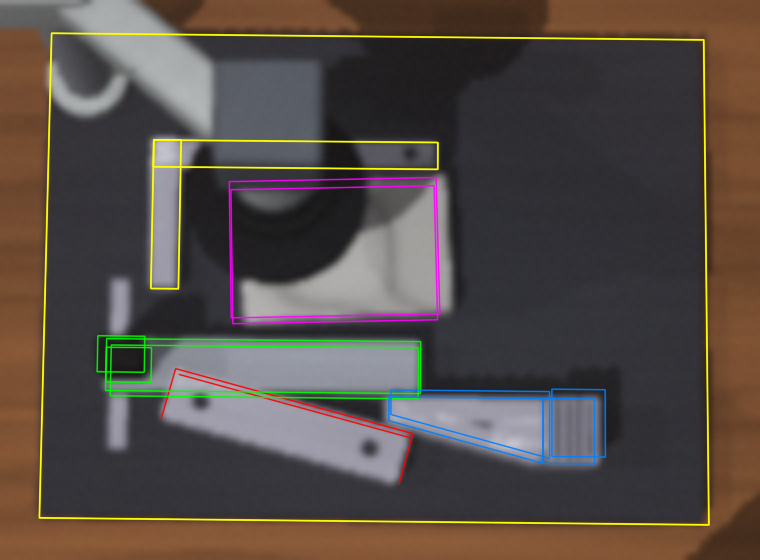

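View pics/os1.png

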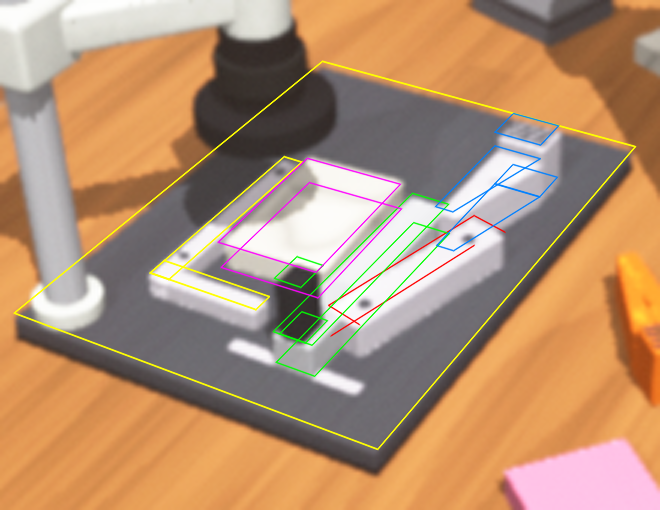

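```bash
cat >> h.py <<'E'
import json,os
def stage_pose():
    return json.load(open("stage.json"))
def s2w(P):
    p=stage_pose();P=np.atleast_2d(P)/1000.;c,s=np.cos(p[2]),np.sin(p[2])
    return np.c_[p[0]+c*P[:,0]-s*P[:,1],p[1]+s*P[:,0]+c*P[:,1],P[:,2]]
def w2s(X):
    p=stage_pose();X=np.atleast_2d(X);c,s=np.cos(p[2]),np.sin(p[2]);a=X[:,0]-p[0];b=X[:,1]-p[1]
    return 1000*np.c_[c*a+s*b,-s*a+c*b,X[:,2]]
def Rdown(): # tool x=+X stage, y=-Y, z down
    return R.from_euler("z",stage_pose()[2])*R.from_matrix(np.diag([1.,-1,-1]))
def led(): # commanded pose ledger
    l=json.load(open("led.json"));return np.array(l["p"]),R.from_rotvec(l["r"])
def save(p,r): json.dump(dict(p=list(map(float,p)),r=list(map(float,r.as_rotvec()))),open("led.json","w"))
def need(pt,rt):
    p,r=led();return (r.inv()*rt).as_rotvec()/np.radians(120), r.inv().apply(np.asarray(pt)-p)/.1
def did(a): # a: 6 numbers as commanded (fully reached)
    p,r=led();a=np.array(a,float);save(p+r.apply(a[3:6]*.1),r*R.from_rotvec(a[:3]*np.radians(120)))
E
python3 - <<'E'
import json
from h import *
json.dump([.6262,.0412,-.0107],open("stage.json","w"))
save([.2835,-.6119,.2530],R.from_rotvec([-2.6463,1.6907,.003]))
A=Rdown()*R.from_rotvec([np.radians(30),0,0])
print(need(s2w([0,-150,200])[0],A))
E
```

```text
(array([ 0.22211304, -0.13969913, -0.52513493]), array([-3.13044738, -5.20946752,  0.53763776]))
```

Call:
move_arm(series="0 0 -0.28 -0.5 -1 0 -1;0 0 -0.56 -0.7 -1 0 -1;0 0 -0.56 -0.7 -1 0 -1;0 0 -0.56 -0.7 -1 0 -1;0 0 -0.56 -0.7 -1 0 -1;0 0 -0.56 -0.7 -1 0 -1;0 0 -0.56 -0.7 -1 0 -1;0 0 -0.56 -0.7 -1 0 -1", squeeze=40)

```text
time: 0.9
tool_pos: [0.3449, -0.5065, 0.2526]
tcp_rot: [-3.14, -0.065, 0.001]
wrist_force: [-0.4, -1.1, 0.3]
width: 0.001
```

Run:
```python
from h import *
from workcell import bot
did([0,0,-.56,-.7,-1,0])
s=bot.read_state();print(led()[0],led()[1].as_rotvec(),s["tool_pos"],s["tcp_rot"],s["q"],s["width"])
A=Rdown()*R.from_rotvec([np.radians(30),0,0])
print(need(s2w([0,-150,200])[0],A))
```

```text
[ 0.3448211  -0.50635525  0.25316952] [-3.13894127e+00 -5.62051226e-02  1.36069582e-03] [ 0.34486062 -0.50651062  0.25260468] [-3.13988657e+00 -6.53914310e-02  9.75448147e-04] [-1.01367600e+00  1.48542203e-01  1.74303788e+00 -1.07540146e-05
  1.25121114e+00 -1.05531869e+00] 0.0005869168354438003
(array([0.24893108, 0.00622264, 0.02158426]), array([ 2.93871675, -3.87177416,  0.53763776]))
```

Call:
move_arm(series="0 0 0.02 0.5 -0.5 0 -1;0 0 0.02 0.75 -1 0 -1;0 0 0.02 0.75 -1 0 -1;0 0 0.02 0.75 -1 0 -1;0 0 0.02 0.75 -1 0 -1;0 0 0.02 0.75 -1 0 -1;0 0 0.02 0.75 -1 0 -1;0 0 0.02 0.75 -1 0 -1")

```text
time: 1.7
tool_pos: [0.4158, -0.4052, 0.2532]
tcp_rot: [3.142, -0.012, -0.0]
wrist_force: [-1.1, 0.2, -0.5]
width: -0.001
```

Call:
move_arm(series="0 0 0 0.5 -0.5 0 -1;0 0 0 0.75 -1 0 -1;0 0 0 0.75 -1 0 -1;0 0 0 0.75 -1 0 -1;0 0 0 0.75 -1 0 -1;0 0 0 0.75 -1 0 -1;0 0 0 0.75 -1 0 -1;0 0 0 0.75 -1 0 -1")

```text
time: 2.5
tool_pos: [0.4914, -0.3057, 0.2533]
tcp_rot: [3.141, -0.012, -0.0]
wrist_force: [-0.8, 0.3, -0.2]
width: -0.001
```

Call:
move_arm(series="0 0 0 0.5 -0.5 0 -1;0 0 0 0.75 -1 0 -1;0 0 0 0.75 -1 0 -1;0 0 0 0.75 -1 0 -1;0 0 0 0.75 -1 0 -1;0 0 0 0.75 -1 0 -1;0 0 0 0.75 -1 0 -1;0 0 0 0.75 -1 0 -1")

```text
time: 3.3
tool_pos: [0.5671, -0.2063, 0.2533]
tcp_rot: [3.141, -0.012, -0.0]
wrist_force: [-0.1, 0.1, 0.2]
width: 0.002
```

Call:
move_arm(series="0.07 0 0 0.3 -0.3 0 -1;0.14 0 0 0.69 -0.6 0.4 -1;0.21 0 0 0.69 -0.87 0.4 -1;0.25 0 0 0.69 -0.87 0.4 -1;0.25 0 0 0.69 -0.87 0.4 -1;0.25 0 0 0.69 -0.87 0.4 -1;0.25 0 0 0.69 -0.87 0.4 -1;0.25 0 0 0.69 -0.87 0.4 -1")

```text
time: 4.1
tool_pos: [0.6375, -0.1186, 0.2148]
tcp_rot: [-2.62, 0.007, -0.005]
wrist_force: [-0.7, 0.3, -0.4]
width: -0.001
```

Run:
```python
from h import *
from workcell import bot,viewer
did([0,0,.02,.75,-1,0])
for i in range(2): did([0,0,0,.75,-1,0])
did([.25,0,0,.69,-.87,.4])
s=bot.read_state();print(s["time"],led()[0],led()[1].as_rotvec(),s["tool_pos"],s["tcp_rot"],s["q"],s["width"])
d={}
for n in("side","top"):
    c=viewer.read_camera(n);d[n]=c
    cv2.imwrite(f"pics/{n}1.png",c["pixels"][:,:,::-1])
pickle.dump(d,open("cam1.pkl","wb"))
p=s["tool_pos"];r=R.from_rotvec(s["tcp_rot"])
tip=p+r.apply([0,0,.022]);print("tip stage",w2s(tip))
for n in d:
    print(n,proj(d[n],[p,tip,p+r.apply([0,.011,.022]),p+r.apply([0,-.011,.022])]))
```

```text
4.1 [ 0.63689803 -0.11798653  0.21373307] [-2.61585385e+00  8.27434880e-03 -9.38780531e-04] [ 0.63750142 -0.11857339  0.21484148] [-2.61999787  0.00651882 -0.00503488] [-0.4517038   0.35763798  1.6370733   0.47398236  1.40771164 -0.58744317] -0.0005180074567643099
tip stage [[  12.99923131 -148.68150963  195.76692622]]
side [[292.63537631 141.44045877]
 [290.40452074 151.55539576]
 [292.78504135 152.12547443]
 [287.98399491 150.97558644]]
top [[388.81160673 163.35684144]
 [382.11914856 165.54571036]
 [386.48053751 166.20830049]
 [377.70830476 164.87717384]]
```

View pics/top1.png

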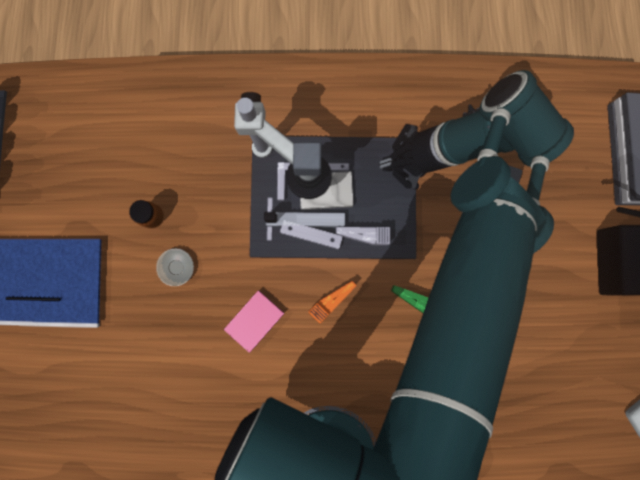

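View pics/side1.png

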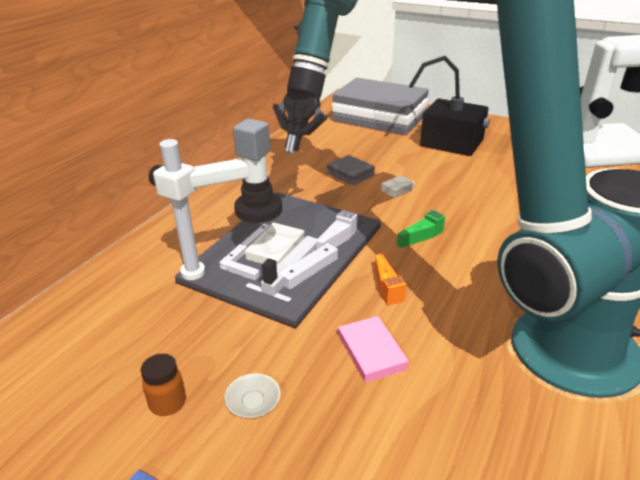

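Run:
```python
from h import *
d=pickle.load(open("cam1.pkl","rb"))
crop(d["top"],365,140,60,45,10,"pics/t2.png",10)
crop(d["side"],270,120,50,50,10,"pics/s2.png",10)
a=cv2.imread("pics/t2.png");b=cv2.imread("pics/s2.png")
h=max(a.shape[0],b.shape[0]);a=cv2.copyMakeBorder(a,0,h-a.shape[0],0,0,0);im=np.hstack([a,b]);cv2.imwrite("pics/ts2.png",cv2.resize(im,(int(im.shape[1]*.72),int(im.shape[0]*.72))))
```

```text
(no output)
```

View pics/ts2.png

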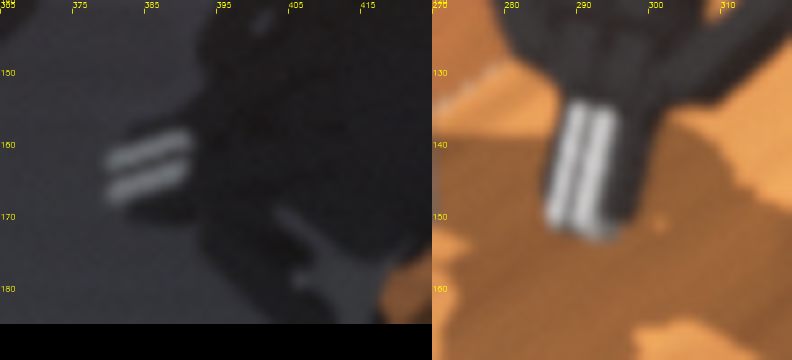

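Run:
```python
from h import *
d=pickle.load(open("cam0.pkl","rb"))
crop(d["side"],170,185,110,115,7,"pics/s3.png",10)
crop(d["side"],270,185,115,145,6,"pics/s4.png",10)
```

```text
(no output)
```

View pics/s3.png

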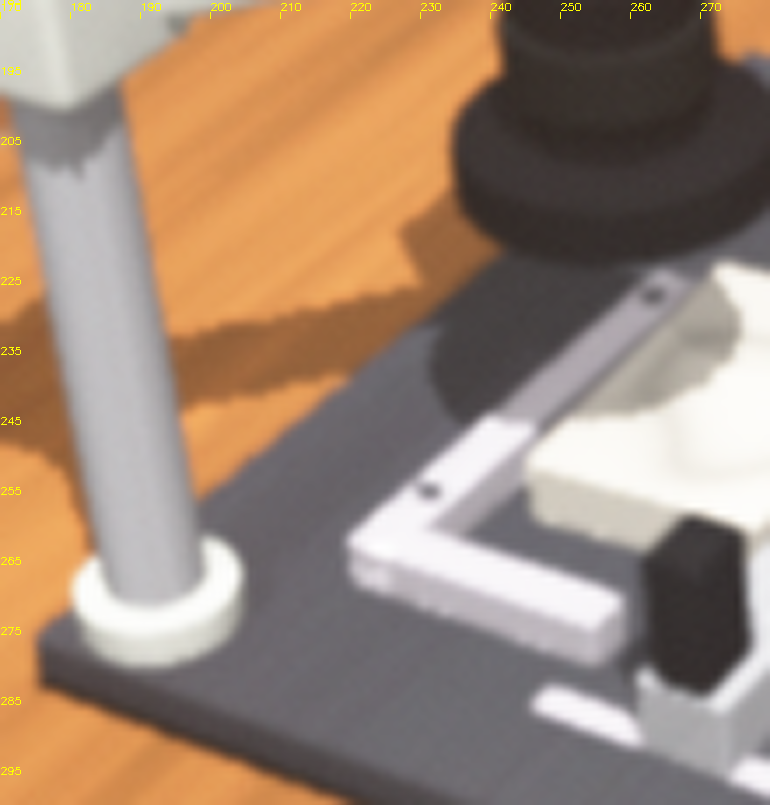

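View pics/s4.png

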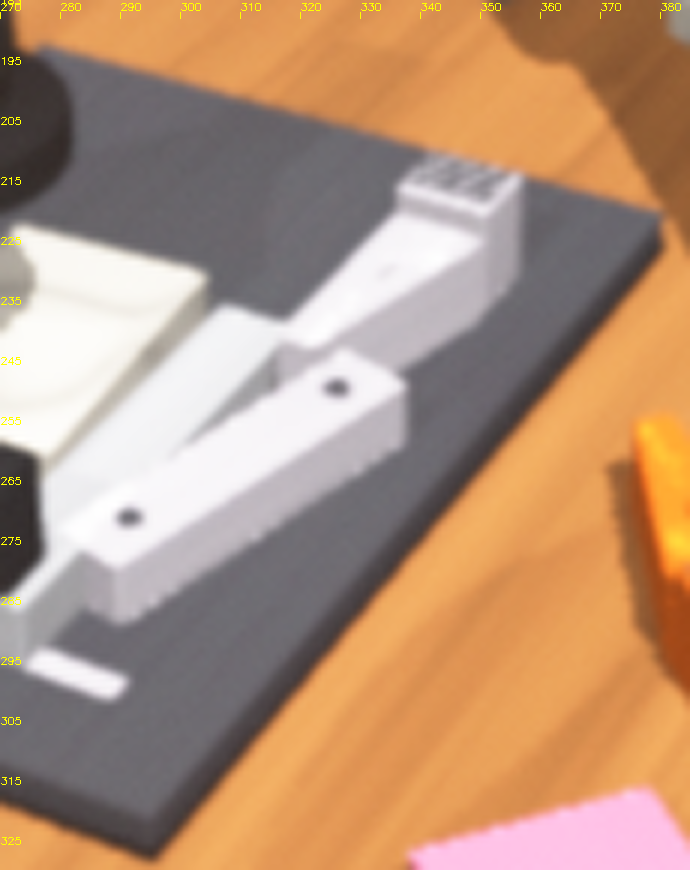

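```bash
cat > fit2.py <<'E'
from ov import *
import fit
a=lambda x,y:(170+x/7-.4,185+y/7-.4)
b=lambda x,y:(270+x/6-.4,185+y/6-.4)
fit.Ps=[(125,140,20),(56,76,36),(-32,76,36),(-32,60,36),(40,60,36),(56,-90,36),(40,-90,36),(-165,140,20),(-165,-250,20),(125,-250,20),(-80,60,46),(-116,-76,46),(-145,-68.2,46),(-109,67.8,46)]
fit.us=[a(42,640),a(350,543),a(608,633),a(622,600),a(430,528),a(650,270),a(690,283),b(155,823),b(660,215),b(43,47),b(55,518),b(345,350),b(405,383),b(118,570)]
r=least_squares(fit.res,[.62,.04,0],args=("s",),loss="soft_l1");print(r.x);print(fit.res(r.x,"s").reshape(-1,2).round(1).tolist())
def res2(q): # plus camera shifts (px)
    e=[(proj(d["top"],w(q,fit.Pt))-fit.ut+q[3:5]).ravel(),(proj(d["side"],w(q,fit.Ps))-fit.us+q[5:7]).ravel(),q[3:7]/1.0]
    return np.concatenate(e)
r2=least_squares(res2,np.r_[r.x,0,0,0,0],loss="soft_l1");print(r2.x.round(4),abs(r2.fun).max())
# fit with 6dof small correction of side cam
def res3(q):
    c=dict(d["side"]);W=c["world_to_cam"].copy();D=R.from_rotvec(q[3:6]).as_matrix();W[:3,:3]=D@W[:3,:3];W[:3,3]=D@W[:3,3]+q[6:9];c["world_to_cam"]=W
    return np.concatenate([(proj(c,w(q,fit.Ps))-fit.us).ravel()/.5,q[3:6]/.003,q[6:9]/.002])
r3=least_squares(res3,np.r_[r.x,np.zeros(6)]);print(r3.x.round(4),(r3.fun[:28]*.5).round(1).reshape(-1,2).tolist())
E
python3 fit2.py
```

```text
[ 0.62400189  0.0466153  -0.00558529]
[[-2.3, 0.0], [-0.7, 0.2], [-2.0, -0.4], [0.5, -0.1], [-1.1, 0.3], [1.0, 0.0], [1.2, -0.0], [0.3, -0.3], [1.3, -1.1], [-0.8, -1.3], [0.1, 2.2], [0.2, -0.2], [0.7, -0.1], [0.1, 0.0]]
[ 0.6266  0.0413 -0.0086  0.185  -0.0962 -0.2058  1.7019] 2.0912365616159754
[ 6.299e-01  3.650e-02 -4.300e-03 -4.200e-03  3.000e-04 -5.000e-04
  0.000e+00 -2.200e-03 -1.600e-03] [[-1.2, -0.1], [-0.0, 0.2], [-1.6, -0.7], [0.8, -0.3], [-0.6, 0.3], [1.2, 0.5], [1.3, 0.4], [0.3, -1.3], [0.4, -0.5], [-0.9, -0.4], [0.2, 1.9], [-0.2, 0.0], [0.2, -0.0], [0.1, -0.4]]
```

```bash
cat > plan.py <<'E'
from h import *
import sys
# usage: plan.py x y z(tip, stage mm) lean_x_deg [lean_y_deg]  -> numbers
def tgt(x,y,z,lx,ly=0):
    A=Rdown()*R.from_rotvec([0,np.radians(ly),0])*R.from_rotvec([np.radians(lx),0,0])
    return s2w([x,y,z])[0]-A.apply([0,0,.022]),A
if __name__=="__main__":
    v=list(map(float,sys.argv[1:]))
    t,s=need(*tgt(*v));print("turn",t.round(3),"shift",s.round(3))
E
cat > st.py <<'E'
from h import *
from workcell import bot
import sys
if len(sys.argv)>1:
    for m in " ".join(sys.argv[1:]).split(";"): did(list(map(float,m.split())))
s=bot.read_state();r=R.from_rotvec(s["tcp_rot"]);p,l=led()
print("t",s["time"],"tip stage",w2s(s["tool_pos"]+r.apply([0,0,.022])).round(1),"led tip",w2s(p+l.apply([0,0,.022])).round(1),"F",s["wrist_force"].round(1))
E
python3 - <<'E'
import json
json.dump([.6257,.0435,-.008],open("stage.json","w"))
E
python3 st.py; python3 plan.py -12 -130 90 30
```

```text
t 4.2 tip stage [[  13.  -150.9  195.5]] led tip [[  12.5 -150.4  194.7]] F [ 0.8 -0.1 -0.4]
turn [-0.001  0.001  0.001] shift [-0.244  0.349  1.008]
```

Call:
move_arm(series="0 0 0 -0.1 0.15 0.4 -1;0 0 0 -0.24 0.35 0.7 -1;0 0 0 -0.24 0.35 1 -1;0 0 0 -0.24 0.35 1 -1;0 0 0 -0.24 0.35 1 -1;0 0 0 -0.24 0.35 1 -1;0 0 0 -0.24 0.35 1 -1;0 0 0 -0.24 0.35 1 -1")

```text
time: 5.0
tool_pos: [0.6145, -0.0996, 0.1109]
tcp_rot: [-2.619, 0.007, -0.006]
wrist_force: [-0.5, 0.1, -0.0]
width: -0.002
```

```bash
python3 st.py "0 0 0 -.24 .35 1"; python3 plan.py -12 -128 29.5 30
python3 - <<'E'
from h import *
from workcell import viewer
c=viewer.read_camera("side");crop(c,210,120,200,150,4,"pics/s5.png");pickle.dump(c,open("c5.pkl","wb"))
E
```

```text
t 5.0 tip stage [[ -10.  -132.2   91.8]] led tip [[ -11.7 -130.5   90.7]] F [-0.5  0.1 -0. ]
turn [-0.001  0.001  0.001] shift [-0.003  0.285  0.542]
```

View pics/s5.png

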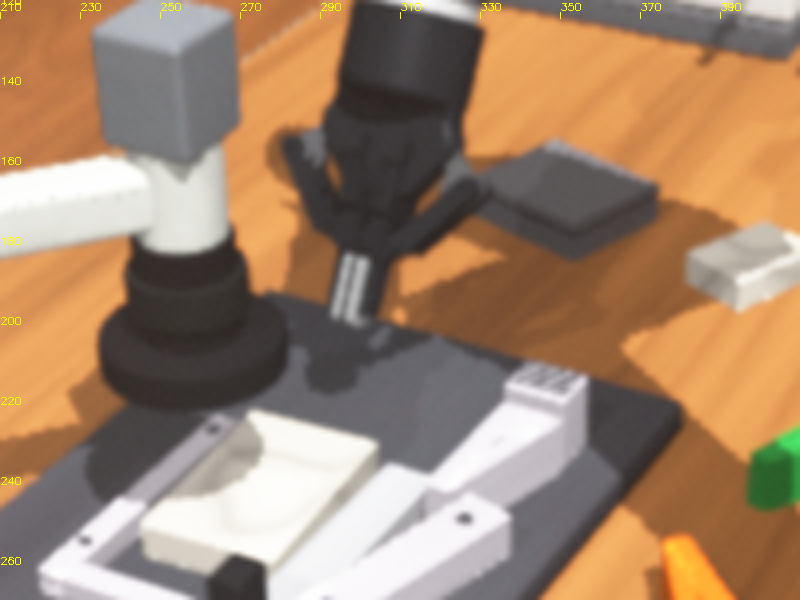

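Call:
move_arm(series="0 0 0 0 0.1 0.2 -1;0 0 0 0 0.2 0.4 -1;0 0 0 0 0.25 0.47 -1;0 0 0 0 0.27 0.51 -1;0 0 0 0 0.28 0.54 -1;0 0 0 0 0.28 0.54 -1;0 0 0 0 0.28 0.54 -1;0 0 0 0 0.28 0.54 -1")

```text
time: 5.85
tool_pos: [0.6138, -0.0963, 0.0493]
tcp_rot: [-2.619, 0.007, -0.004]
wrist_force: [0.6, 0.1, -0.1]
width: -0.005
```

```bash
python3 st.py "0 0 0 0 .28 .54"; python3 plan.py -12 -80 29.5 30
python3 - <<'E'
from h import *
from workcell import viewer
c=viewer.read_camera("side");crop(c,210,170,150,110,5,"pics/s6.png");pickle.dump(c,open("c6.pkl","wb"))
E
```

```text
t 5.85 tip stage [[ -10.7 -128.9   30.2]] led tip [[ -11.7 -127.6   29.9]] F [ 0.6  0.1 -0.1]
turn [-0.001  0.001  0.001] shift [-0.002 -0.41   0.242]
```

View pics/s6.png

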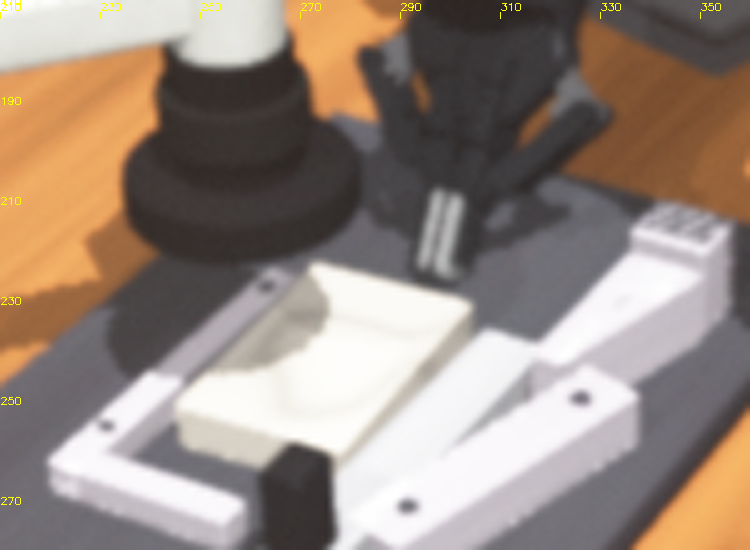

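Call:
move_arm(series="0 0 0 0 -0.05 0.03 -1;0 0 0 0 -0.1 0.06 -1;0 0 0 0 -0.16 0.09 -1;0 0 0 0 -0.21 0.12 -1;0 0 0 0 -0.26 0.15 -1;0 0 0 0 -0.31 0.18 -1;0 0 0 0 -0.36 0.21 -1;0 0 0 0 -0.41 0.24 -1")

```text
time: 6.7
tool_pos: [0.6139, -0.0483, 0.0484]
tcp_rot: [-2.618, 0.008, -0.003]
wrist_force: [0.2, -3.3, 2.8]
width: -0.0
```

```bash
python3 st.py "0 0 0 0 -.41 .24"; python3 plan.py -12 -68 29.5 30
python3 - <<'E'
from h import *
from workcell import viewer
c=viewer.read_camera("side");crop(c,210,170,150,110,5,"pics/s7.png");pickle.dump(c,open("c7.pkl","wb"))
E
```

```text
t 6.7 tip stage [[-11.1 -80.9  29.4]] led tip [[-11.8 -80.1  29.7]] F [ 0.2 -3.3  2.8]
turn [-0.001  0.001  0.001] shift [-0.002 -0.104  0.063]
```

View pics/s7.png

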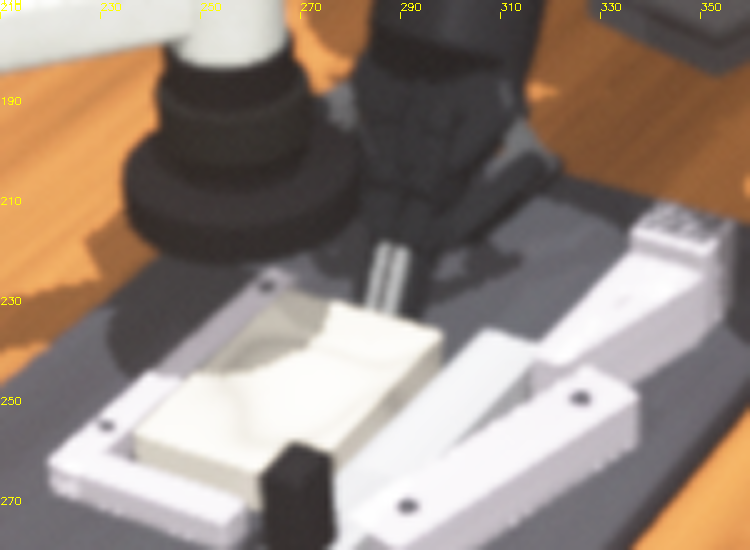

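Call:
move_arm(series="0 0 0 0 -0.02 0.01 -1;0 0 0 0 -0.04 0.02 -1;0 0 0 0 -0.05 0.03 -1;0 0 0 0 -0.06 0.035 -1;0 0 0 0 -0.07 0.04 -1;0 0 0 0 -0.08 0.045 -1;0 0 0 0 -0.085 0.05 -1;0 0 0 0 -0.09 0.05 -1")

```text
time: 7.55
tool_pos: [0.6135, -0.0382, 0.0482]
tcp_rot: [-2.618, 0.008, -0.002]
wrist_force: [-0.3, -2.0, 0.7]
width: 0.003
```

```bash
python3 st.py "0 0 0 0 -.09 .05"
python3 - <<'E'
from h import *
from workcell import viewer
c=viewer.read_camera("side");crop(c,210,170,150,110,5,"pics/s8.png");pickle.dump(c,open("c8.pkl","wb"))
E
```

```text
t 7.55 tip stage [[-11.5 -70.8  29.1]] led tip [[-11.9 -69.8  29.9]] F [-0.3 -2.   0.7]
```

View pics/s8.png

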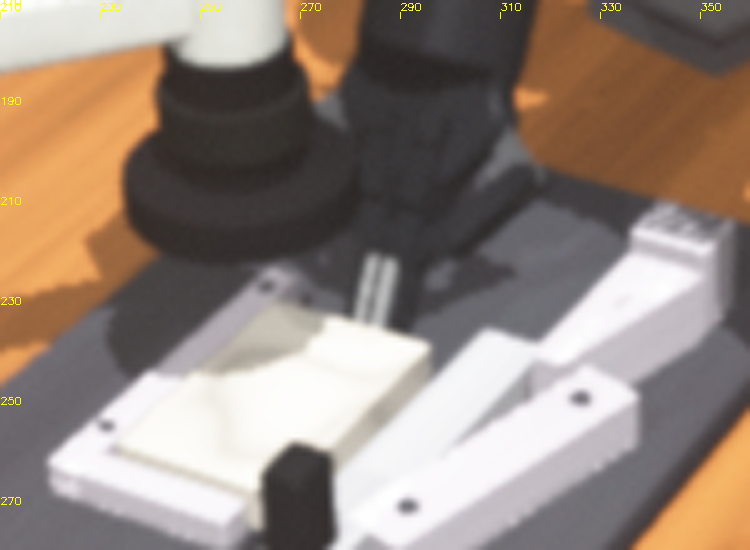

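Call:
move_arm(series="0 0 0 0 -0.01 0.005 -1;0 0 0 0 -0.015 0.01 -1;0 0 0 0 -0.02 0.0125 -1;0 0 0 0 -0.025 0.015 -1;0 0 0 0 -0.03 0.0175 -1;0 0 0 0 -0.035 0.02 -1;0 0 0 0 -0.035 0.02 -1;0 0 0 0 -0.035 0.02 -1")

```text
time: 8.4
tool_pos: [0.6136, -0.0358, 0.0482]
tcp_rot: [-2.621, 0.007, -0.003]
wrist_force: [-2.2, -8.4, 2.1]
width: -0.002
```

```bash
python3 st.py "0 0 0 0 -.035 .02"
```

```text
t 8.4 tip stage [[-11.5 -68.5  29.1]] led tip [[-11.9 -65.8  29.9]] F [-2.2 -8.4  2.1]
```

Call:
move_arm(series="0 0 0 0 0.1 -0.06 -1;0 0 0 0 0.17 -0.1 -1;0 0 0 0 0 -0.4 -1;0 0 0 -0.3 -0.18 -0.7 -1;0 0 0 -0.7 -0.33 -0.97 -1;0 0 0 -1 -0.33 -0.97 -1;0 0 0 -1 -0.33 -0.97 -1;0 0 0 -1 -0.33 -0.97 -1")

```text
time: 9.2
tool_pos: [0.5134, -0.0536, 0.149]
tcp_rot: [-2.618, 0.009, -0.003]
wrist_force: [1.0, 1.1, -0.2]
width: -0.0
```

```bash
python3 st.py "0 0 0 -1 -.33 -.97"; python3 plan.py -125 10 130 0 20
```

```text
t 9.2 tip stage [[-111.5  -87.   130. ]] led tip [[-111.7  -86.1  130.5]] F [ 1.   1.1 -0.2]
turn [-0.249  0.163 -0.043] shift [-0.206 -0.933  0.528]
```

Call:
move_arm(series="-0.06 0.04 -0.01 -0.05 -0.2 0.1 -1;-0.12 0.08 -0.02 -0.1 -0.4 0.22 -1;-0.18 0.12 -0.03 -0.2 -0.7 0.4 -1;-0.249 0.163 -0.043 -0.21 -0.93 0.53 -1;-0.249 0.163 -0.043 -0.21 -0.93 0.53 -1;-0.249 0.163 -0.043 -0.21 -0.93 0.53 -1;-0.249 0.163 -0.043 -0.21 -0.93 0.53 -1;-0.249 0.163 -0.043 -0.21 -0.93 0.53 -1")

```text
time: 10.0
tool_pos: [0.494, 0.0533, 0.1494]
tcp_rot: [3.091, -0.013, 0.543]
wrist_force: [0.1, 0.1, -0.2]
width: -0.001
```

```bash
python3 st.py "-.249 .163 -.043 -.21 -.93 .53"; python3 plan.py -125 85 105 0 20;python3 plan.py -120 86 64 0 20
python3 - <<'E'
from h import *
from workcell import viewer
d={n:viewer.read_camera(n) for n in("side","top")}
pickle.dump(d,open("cam9.pkl","wb"))
crop(d["top"],240,128,190,140,4,"pics/t9.png");crop(d["side"],200,120,190,145,4,"pics/s9.png")
E
```

```text
t 10.0 tip stage [[-124.3    8.7  128.7]] led tip [[-125.4    9.8  129.7]] F [ 0.1  0.1 -0.2]
turn [0. 0. 0.] shift [-0.08  -0.752  0.233]
turn [0. 0. 0.] shift [-0.173 -0.762  0.635]
```

View pics/t9.png

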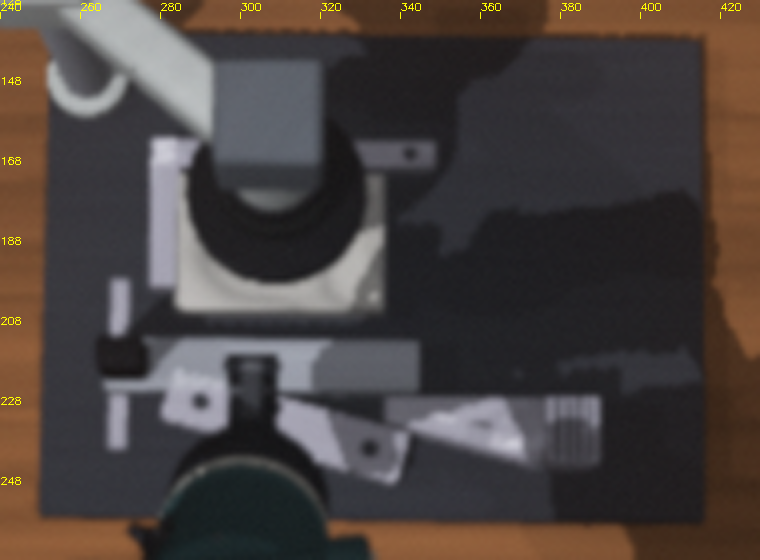

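View pics/s9.png

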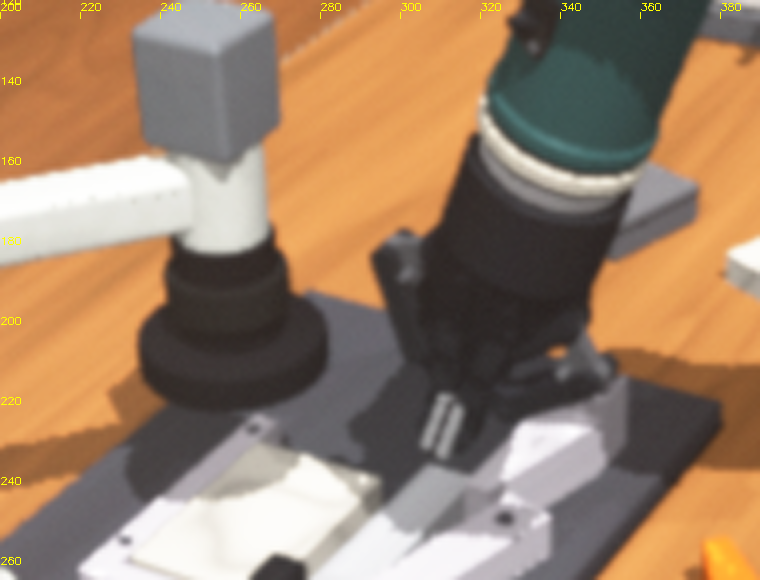

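Call:
move_arm(series="0 0 0 -0.03 -0.35 0.05 -1;0 0 0 -0.08 -0.7 0.1 -1;0 0 0 -0.08 -0.76 0.23 -1;0 0 0 -0.17 -0.76 0.5 -1;0 0 0 -0.17 -0.76 0.63 -1;0 0 0 -0.17 -0.76 0.63 -1;0 0 0 -0.17 -0.76 0.63 -1;0 0 0 -0.17 -0.76 0.63 -1")

```text
time: 10.9
tool_pos: [0.5004, 0.129, 0.0854]
tcp_rot: [3.089, -0.013, 0.547]
wrist_force: [-0.1, -0.3, 0.1]
width: 0.0
```

```bash
python3 st.py "0 0 0 -.17 -.76 .63"; python3 plan.py -85 86 64 0 20
python3 - <<'E'
from h import *
from workcell import viewer
d={n:viewer.read_camera(n) for n in("side","top")}
crop(d["side"],220,170,150,120,5,"pics/s10.png")
E
```

```text
t 10.9 tip stage [[-118.4   84.5   64.7]] led tip [[-119.9   85.8   64.6]] F [-0.1 -0.3  0.1]
turn [0. 0. 0.] shift [ 0.326 -0.002  0.125]
```

View pics/s10.png

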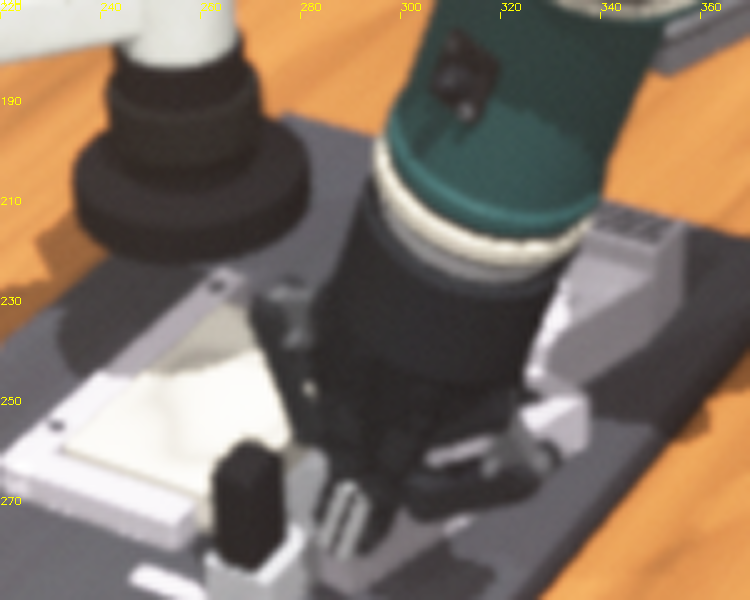

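Call:
move_arm(series="0 0 0 0.05 0 0.02 -1;0 0 0 0.1 0 0.035 -1;0 0 0 0.14 0 0.05 -1;0 0 0 0.17 0 0.06 -1;0 0 0 0.2 0 0.075 -1;0 0 0 0.23 0 0.085 -1;0 0 0 0.26 0 0.095 -1;0 0 0 0.28 0 0.105 -1")

```text
time: 11.8
tool_pos: [0.5292, 0.1291, 0.0837]
tcp_rot: [3.09, -0.011, 0.544]
wrist_force: [-1.8, -0.4, 0.9]
width: -0.002
```

```bash
python3 st.py "0 0 0 .28 0 .105"
```

```text
t 11.8 tip stage [[-89.7  84.8  63. ]] led tip [[-90.   85.8  64.3]] F [-1.8 -0.4  0.9]
```

Moving the bar (about 1.8 N). I'll go on slowly until it presses.

Call:
move_arm(series="0 0 0 0.02 0 0.007 -1;0 0 0 0.04 0 0.015 -1;0 0 0 0.055 0 0.02 -1;0 0 0 0.07 0 0.025 -1;0 0 0 0.085 0 0.03 -1;0 0 0 0.1 0 0.035 -1;0 0 0 0.11 0 0.04 -1;0 0 0 0.12 0 0.045 -1")

```text
time: 12.6
tool_pos: [0.5419, 0.129, 0.0837]
tcp_rot: [3.09, -0.011, 0.544]
wrist_force: [-4.4, -0.2, 1.4]
width: 0.0
```

```bash
python3 st.py "0 0 0 .12 0 .045"
```

```text
t 12.6 tip stage [[-77.   84.8  63.1]] led tip [[-77.2  85.8  64.1]] F [-4.4 -0.2  1.4]
```

Call:
move_arm(series="0 0 0 0.01 0 0.004 -1;0 0 0 0.02 0 0.007 -1;0 0 0 0.03 0 0.011 -1;0 0 0 0.04 0 0.015 -1;0 0 0 0.05 0 0.018 -1;0 0 0 0.055 0 0.02 -1;0 0 0 0.06 0 0.022 -1;0 0 0 0.06 0 0.022 -1")

```text
time: 13.4
tool_pos: [0.5465, 0.1289, 0.0832]
tcp_rot: [3.09, -0.012, 0.538]
wrist_force: [-13.6, -0.0, 8.9]
width: -0.001
```

```bash
python3 st.py "0 0 0 .06 0 .022"
python3 - <<'E'
from h import *
from workcell import viewer
d={n:viewer.read_camera(n) for n in("side","top")}
crop(d["side"],220,170,150,120,5,"pics/s11.png")
crop(d["top"],240,128,190,140,4,"pics/t11.png")
E
```

```text
t 13.4 tip stage [[-72.4  84.7  62.5]] led tip [[-70.8  85.8  64.1]] F [-13.6  -0.    8.9]
```

View pics/s11.png

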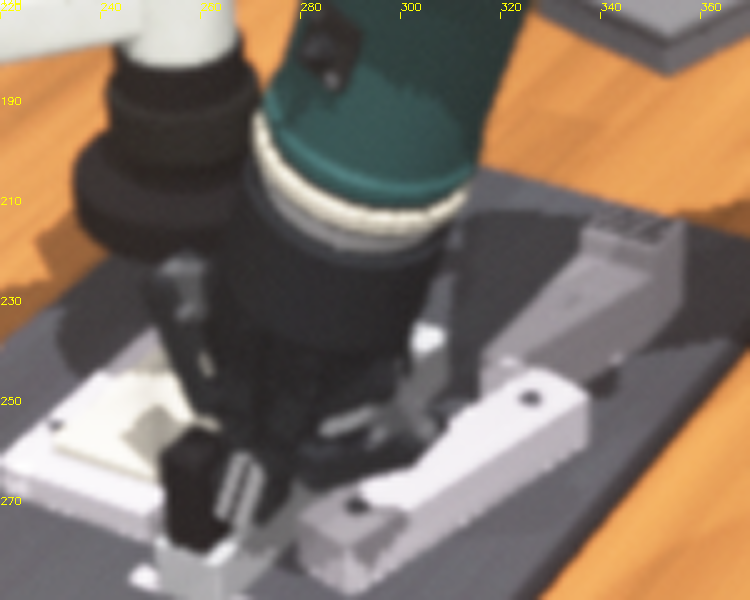

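View pics/t11.png

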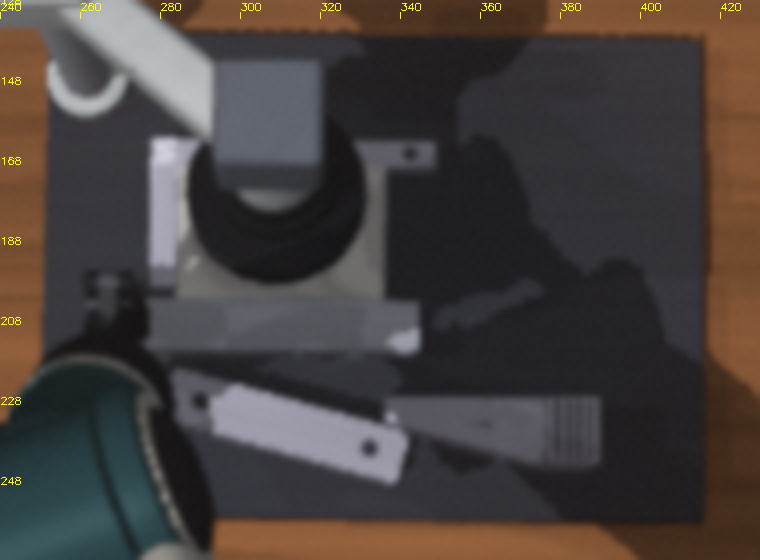

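Call:
move_arm(series="0 0 0 -0.1 0 -0.04 -1;0 0 0 -0.19 0 -0.07 -1;0 0 0 -0.1 0 -0.4 -1;0 0 0 0.08 0 -0.8 -1;0 0 0 -0.2 0.3 -0.9 -1;0 0 0 -0.4 0.7 -1 -1;0 0 0 -0.4 1 -1 -1;0 0 0 -0.4 1 -1 -1")

```text
time: 14.3
tool_pos: [0.4754, 0.0272, 0.1649]
tcp_rot: [3.088, -0.017, 0.548]
wrist_force: [-0.2, -1.0, 0.7]
width: -0.002
```

```bash
python3 st.py "0 0 0 -.4 1 -1"; python3 plan.py -110 -105 140 30; python3 plan.py -10 -95 110 30
python3 - <<'E'
from h import *
from workcell import viewer
d={n:viewer.read_camera(n) for n in("side","top")}
crop(d["side"],210,170,170,120,4,"pics/s12.png")
pickle.dump(d,open("cam12.pkl","wb"))
E
```

```text
t 14.3 tip stage [[-142.6  -17.6  144.3]] led tip [[-142.5  -14.1  144.6]] F [-0.2 -1.   0.7]
turn [ 0.248 -0.162  0.044] shift [0.354 1.019 0.196]
turn [ 0.248 -0.162  0.044] shift [1.192 0.918 0.819]
```

View pics/s12.png

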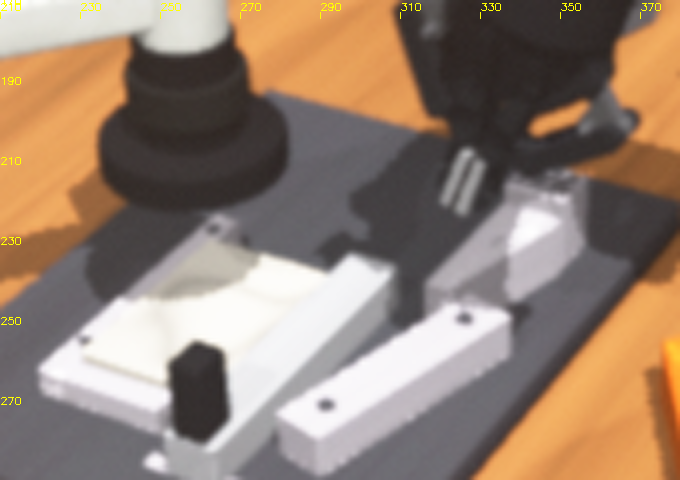

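Call:
move_arm(series="0.06 -0.04 0.01 0.1 0.3 0 -1;0.12 -0.08 0.02 0.2 0.6 0 -1;0.18 -0.12 0.03 0.4 0.9 0.1 -1;0.248 -0.162 0.044 0.7 1 0.3 -1;0.248 -0.162 0.044 1 1 0.5 -1;0.248 -0.162 0.044 1 1 0.6 -1;0.248 -0.162 0.044 1 1 0.6 -1;0.248 -0.162 0.044 1 1 0.6 -1")

```text
time: 15.2
tool_pos: [0.5887, -0.0696, 0.142]
tcp_rot: [-2.62, 0.009, -0.002]
wrist_force: [-0.4, 0.8, 0.4]
width: -0.002
```

```bash
python3 st.py ".248 -.162 .044 1 1 .6"; python3 plan.py -6 -86 29.5 30
```

```text
t 15.2 tip stage [[ -36.1 -102.4  122.9]] led tip [[ -35.5 -103.1  124. ]] F [-0.4  0.8  0.4]
turn [-0. -0. -0.] shift [0.295 0.324 0.904]
```

Call:
move_arm(series="0 0 0 0.2 0.1 0.2 -1;0 0 0 0.31 0.2 0.4 -1;0 0 0 0.31 0.35 0.65 -1;0 0 0 0.31 0.41 0.78 -1;0 0 0 0.31 0.43 0.83 -1;0 0 0 0.31 0.39 0.86 -1;0 0 0 0.31 0.35 0.89 -1;0 0 0 0.31 0.32 0.905 -1")

```text
time: 16.0
tool_pos: [0.6215, -0.0537, 0.0496]
tcp_rot: [-2.62, 0.01, -0.008]
wrist_force: [0.3, 0.6, -0.1]
width: -0.002
```

Call:
move_arm(series="0 0 0 0 -0.03 0.017 -1;0 0 0 0 -0.06 0.035 -1;0 0 0 0 -0.08 0.046 -1;0 0 0 0 -0.1 0.058 -1;0 0 0 0 -0.12 0.07 -1;0 0 0 0 -0.14 0.08 -1;0 0 0 0 -0.155 0.09 -1;0 0 0 0 -0.17 0.1 -1")

```text
time: 16.8
tool_pos: [0.6211, -0.0356, 0.0479]
tcp_rot: [-2.622, 0.01, -0.006]
wrist_force: [-3.7, -9.7, 3.9]
width: -0.002
```

```bash
python3 st.py "0 0 0 .31 .32 .905;0 0 0 0 -.17 .1"
```

```text
t 16.8 tip stage [[ -3.9 -68.2  28.8]] led tip [[ -4.4 -65.9  29.5]] F [-3.7 -9.7  3.9]
```

Call:
move_arm(series="0 0 0 0 0.1 -0.06 -1;0 0 0 0 0.17 -0.1 -1;0 0 0 0 0.1 -0.4 -1;0 0 0 -0.2 -0.1 -0.65 -1;0 0 0 -0.5 0.2 -0.9 -1;0 0 0 -0.9 0.53 -1 -1;0 0 0 -1 0.53 -1 -1;0 0 0 -1 0.53 -1 -1")

```text
time: 17.6
tool_pos: [0.5184, -0.1299, 0.1076]
tcp_rot: [-2.618, 0.016, -0.004]
wrist_force: [0.2, -0.5, -0.3]
width: 0.001
```

```bash
python3 st.py "0 0 0 -1 .53 -1"; python3 plan.py -114 -215 90 30;python3 plan.py -114 -212 37 30;  python3 - <<'E'
from h import *
from workcell import viewer
d={n:viewer.read_camera(n) for n in("side","top")}
pickle.dump(d,open("cam17.pkl","wb"))
crop(d["side"],210,130,190,140,4,"pics/s17.png")
crop(d["top"],240,128,190,140,4,"pics/t17.png")
E
```

```text
t 17.6 tip stage [[-105.9 -163.3   88.6]] led tip [[-104.5 -161.7   89.5]] F [ 0.2 -0.5 -0.3]
turn [-0. -0. -0.] shift [-0.094  0.459 -0.271]
turn [-0. -0. -0.] shift [-0.094  0.698  0.203]
```

View pics/s17.png

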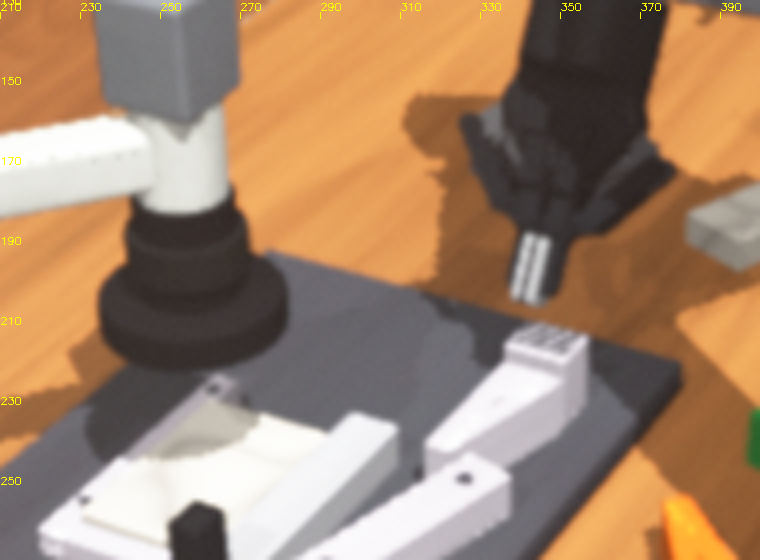

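View pics/t17.png

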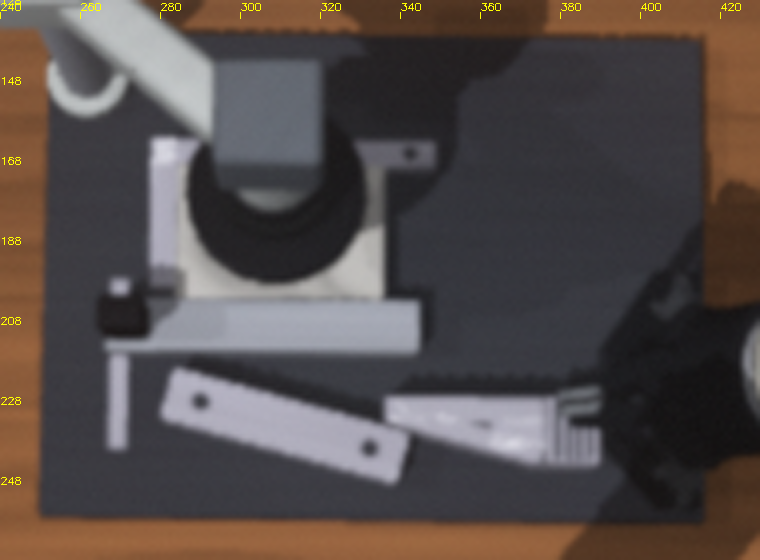

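Run:
```python
from h import *
from workcell import bot
d=pickle.load(open("cam17.pkl","rb"));s=bot.read_state();p=s["tool_pos"];r=R.from_rotvec(s["tcp_rot"])
for n in d: print(n,proj(d[n],[p+r.apply([x,y,.022]) for x,y in((0,0),(0,-.011),(0.008,-.011),(-.008,-.011))]).round(1).tolist())
crop(d["top"],375,210,50,45,12,"pics/t18.png",10)
t=d["top"]
# wedge block top corners z=.066
tc=lambda x,y:(240+x/4-.4,128+y/4-.4)
print(w2s(back(t,[tc(600,397),tc(600,465)],.066)))
print(w2s(back(t,[tc(384,397)],.054)), w2s(back(t,[tc(421,355),tc(421,300)],.046)))
```

```text
side [[340.7, 204.4], [338.7, 204.3], [335.5, 203.4], [342.0, 205.2]]
top [[381.8, 229.0], [377.7, 228.7], [377.7, 225.0], [377.7, 232.3]]
[[ -96.08010839 -182.9988152    66.        ]
 [-134.40667845 -182.76990345   66.        ]]
[[-95.54365189 -61.96840064  54.        ]] [[-70.29102191 -83.29943388  46.        ]
 [-38.46034585 -83.25462661  46.        ]]
```

View pics/t18.png

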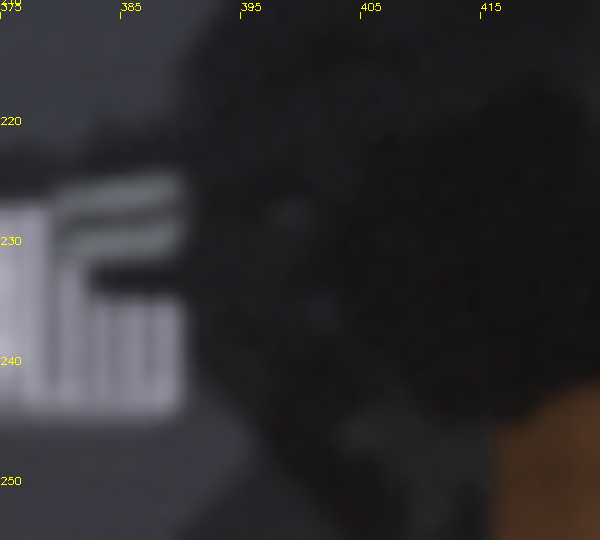

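Call:
move_arm(series="0 0 0 -0.05 0.3 -0.17 -1;0 0 0 -0.12 0.55 -0.27 -1;0 0 0 -0.12 0.6 -0.1 -1;0 0 0 -0.12 0.67 0.1 -1;0 0 0 -0.12 0.7 0.18 -1;0 0 0 -0.12 0.7 0.2 -1;0 0 0 -0.12 0.7 0.2 -1;0 0 0 -0.12 0.7 0.2 -1")

```text
time: 18.5
tool_pos: [0.5086, -0.1799, 0.0566]
tcp_rot: [-2.62, 0.01, -0.007]
wrist_force: [0.0, 0.2, 0.1]
width: 0.0
```

```bash
python3 st.py "0 0 0 -.12 .7 .2"; python3 plan.py -116.5 -190 37 30;python3 plan.py -103 -140 37 30;  python3 - <<'E'
from h import *
from workcell import viewer
d={n:viewer.read_camera(n) for n in("side","top")}
pickle.dump(d,open("cam18.pkl","wb"))
crop(d["side"],290,170,100,90,7,"pics/s19.png")
E
```

```text
t 18.5 tip stage [[-115.2 -213.3   37.5]] led tip [[-116.6 -212.3   37.2]] F [0.  0.2 0.1]
turn [-0. -0. -0.] shift [ 0.001 -0.192  0.113]
turn [-0. -0. -0.] shift [ 0.135 -0.625  0.363]
```

View pics/s19.png

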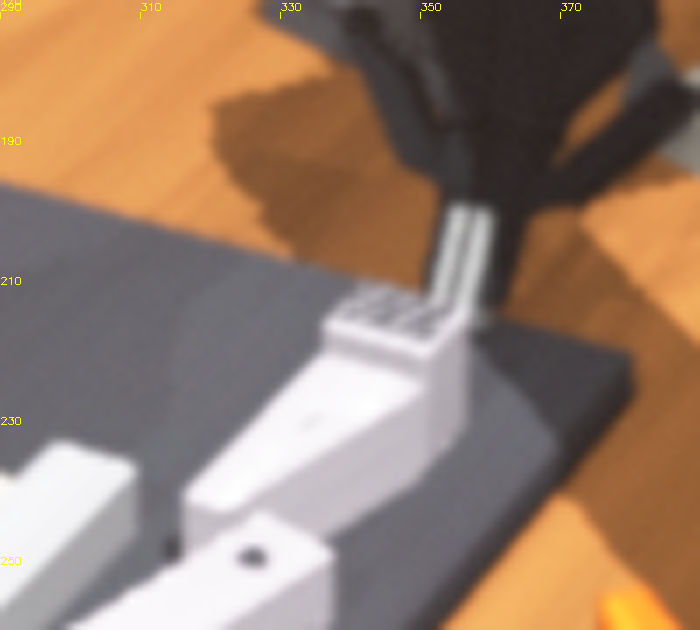

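Call:
move_arm(series="0 0 0 0 -0.08 0.046 -1;0 0 0 0 -0.14 0.08 -1;0 0 0 0 -0.19 0.11 -1;0 0 0 0.013 -0.232 0.134 -1;0 0 0 0.026 -0.274 0.158 -1;0 0 0 0.04 -0.316 0.182 -1;0 0 0 0.055 -0.37 0.214 -1;0 0 0 0.07 -0.42 0.242 -1")

```text
time: 19.4
tool_pos: [0.5154, -0.1311, 0.0558]
tcp_rot: [-2.62, 0.011, -0.005]
wrist_force: [-0.5, -2.6, 1.7]
width: 0.001
```

```bash
python3 st.py "0 0 0 .07 -.42 .242"
python3 - <<'E'
from h import *
from workcell import viewer
d={n:viewer.read_camera(n) for n in("side","top")}
pickle.dump(d,open("cam20.pkl","wb"))
a=crop(d["top"],240,178,190,80,4,"pics/t20.png")
crop(d["side"],270,170,110,90,6,"pics/s20.png")
E
```

```text
t 19.4 tip stage [[-108.8 -164.5   36.8]] led tip [[-109.5 -163.8   37.2]] F [-0.5 -2.6  1.7]
```

View pics/t20.png

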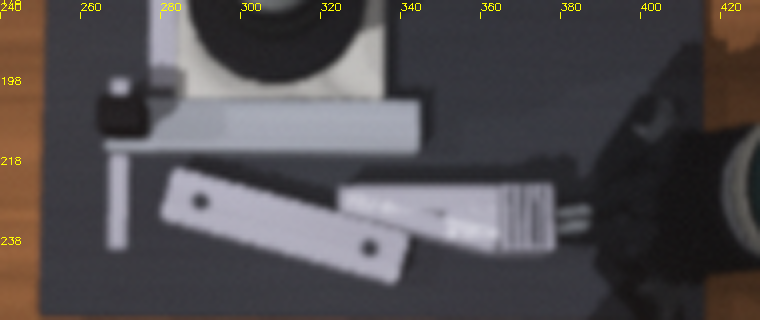

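View pics/s20.png

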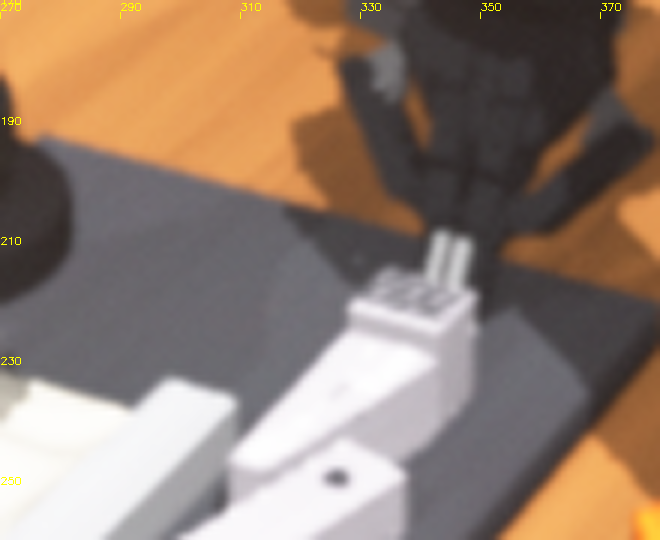

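Call:
move_arm(series="0 0 0 0.016 -0.052 0.03 -1;0 0 0 0.032 -0.105 0.06 -1;0 0 0 0.049 -0.157 0.09 -1;0 0 0 0.065 -0.21 0.12 -1;0 0 0 0.081 -0.262 0.15 -1;0 0 0 0.097 -0.315 0.181 -1;0 0 0 0.114 -0.368 0.211 -1;0 0 0 0.13 -0.42 0.241 -1")

```text
time: 20.3
tool_pos: [0.5286, -0.0825, 0.0557]
tcp_rot: [-2.62, 0.011, -0.005]
wrist_force: [0.3, -1.3, -0.2]
width: 0.002
```

```bash
python3 st.py "0 0 0 .13 -.42 .241"
python3 - <<'E'
from h import *
from workcell import viewer
d={n:viewer.read_camera(n) for n in("side","top")}
pickle.dump(d,open("cam21.pkl","wb"))
a=crop(d["top"],240,178,190,80,4,"pics/t21.png")
E
```

```text
t 20.3 tip stage [[ -96.  -115.8   36.7]] led tip [[ -96.5 -115.4   37.4]] F [ 0.3 -1.3 -0.2]
```

View pics/t21.png

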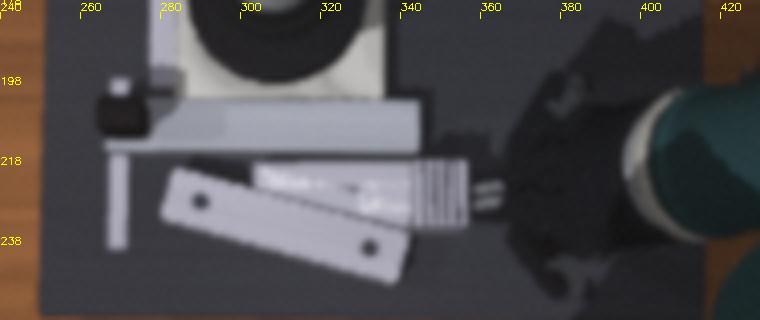

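Call:
move_arm(series="0 0 0 0.01 -0.033 0.019 -1;0 0 0 0.02 -0.067 0.038 -1;0 0 0 0.03 -0.1 0.057 -1;0 0 0 0.038 -0.125 0.072 -1;0 0 0 0.045 -0.147 0.085 -1;0 0 0 0.052 -0.168 0.096 -1;0 0 0 0.058 -0.187 0.107 -1;0 0 0 0.062 -0.2 0.115 -1")

```text
time: 21.2
tool_pos: [0.535, -0.06, 0.0558]
tcp_rot: [-2.62, 0.011, -0.005]
wrist_force: [0.8, -1.8, 0.3]
width: -0.002
```

```bash
python3 st.py "0 0 0 .062 -.2 .115"
```

```text
t 21.2 tip stage [[-89.8 -93.2  36.8]] led tip [[-90.2 -92.3  37.4]] F [ 0.8 -1.8  0.3]
```

Now 1.5 mm per row.

Call:
move_arm(series="0 0 0 0.004 -0.0125 0.007 -1;0 0 0 0.008 -0.025 0.014 -1;0 0 0 0.012 -0.038 0.022 -1;0 0 0 0.0155 -0.05 0.029 -1;0 0 0 0.019 -0.063 0.036 -1;0 0 0 0.022 -0.07 0.04 -1;0 0 0 0.025 -0.08 0.046 -1;0 0 0 0.028 -0.09 0.052 -1")

```text
time: 22.0
tool_pos: [0.5377, -0.0498, 0.0557]
tcp_rot: [-2.62, 0.011, -0.005]
wrist_force: [-3.0, -6.1, 2.2]
width: -0.001
```

```bash
python3 st.py "0 0 0 .028 -.09 .052"
```

```text
t 22.0 tip stage [[-87.2 -83.   36.6]] led tip [[-87.4 -81.9  37.4]] F [-3.  -6.1  2.2]
```

Call:
move_arm(series="0 0 0 0.0015 -0.005 0.003 -1;0 0 0 0.003 -0.01 0.006 -1;0 0 0 0.0045 -0.015 0.009 -1;0 0 0 0.006 -0.02 0.012 -1;0 0 0 0.008 -0.025 0.0145 -1;0 0 0 0.008 -0.025 0.0145 -1;0 0 0 0.008 -0.025 0.0145 -1;0 0 0 0.008 -0.025 0.0145 -1")

```text
time: 22.8
tool_pos: [0.5379, -0.0494, 0.0557]
tcp_rot: [-2.624, 0.009, -0.004]
wrist_force: [-8.2, -13.0, 4.6]
width: -0.002
```

```bash
python3 st.py "0 0 0 .008 -.025 .0145"
```

```text
t 22.8 tip stage [[-87.  -82.8  36.6]] led tip [[-86.6 -79.1  37.4]] F [ -8.2 -13.    4.6]
```

Call:
move_arm(series="0 0 0 0 -0.01 0.006 -1;0 0 0 0 -0.015 0.009 -1;0 0 0 0 -0.02 0.012 -1;0 0 0 0 -0.025 0.0145 -1;0 0 0 0 -0.03 0.017 -1;0 0 0 0 -0.03 0.017 -1;0 0 0 0 -0.03 0.017 -1;0 0 0 0 -0.03 0.017 -1")

```text
time: 23.6
tool_pos: [0.538, -0.0491, 0.0557]
tcp_rot: [-2.63, 0.007, -0.005]
wrist_force: [-12.3, -24.2, 7.0]
width: -0.002
```

```bash
python3 st.py "0 0 0 0 -.03 .017"
```

```text
t 23.6 tip stage [[-86.9 -82.5  36.5]] led tip [[-86.6 -75.6  37.5]] F [-12.3 -24.2   7. ]
```

Call:
move_arm(series="0 0 0 0 0.03 -0.017 -1;0 0 0 0 0.06 -0.034 -1;0 0 0 0 0.1 -0.06 -1;0 0 0 0 0.25 -0.14 -1;0 0 0 0 0.45 -0.26 -1;0 0 0 0 0.35 -0.6 -1;0 0 0 0 0.35 -0.9 -1;0 0 0 0 0.35 -0.9 -1")

```text
time: 24.4
tool_pos: [0.5414, -0.1221, 0.1204]
tcp_rot: [-2.624, 0.011, -0.016]
wrist_force: [0.2, -0.6, 0.1]
width: -0.001
```

```bash
python3 st.py "0 0 0 0 .35 -.9"
python3 - <<'E'
from h import *
from workcell import viewer
d={n:viewer.read_camera(n) for n in("side","top")}
pickle.dump(d,open("cam24.pkl","wb"))
crop(d["top"],240,128,190,140,4,"pics/t24.png")
crop(d["side"],200,160,190,145,4,"pics/s24.png")
E
```

```text
t 24.4 tip stage [[ -82.8 -155.4  101.3]] led tip [[ -86.7 -151.    97.9]] F [ 0.2 -0.6  0.1]
```

View pics/t24.png

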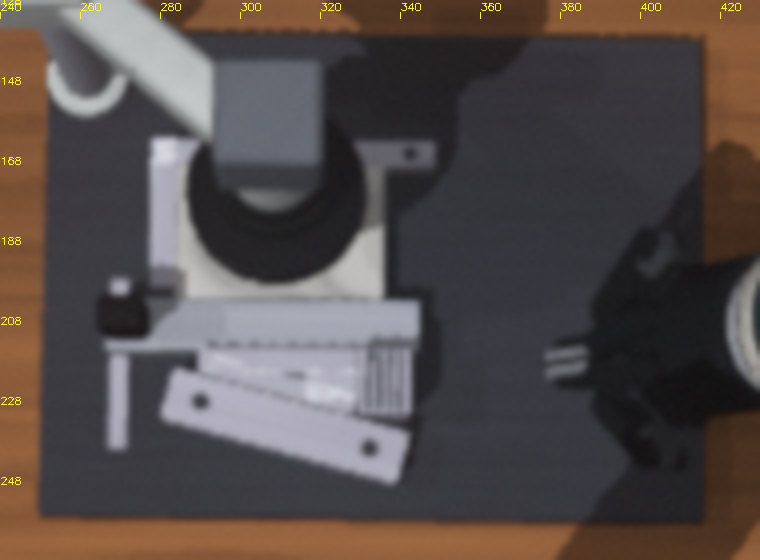

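View pics/s24.png

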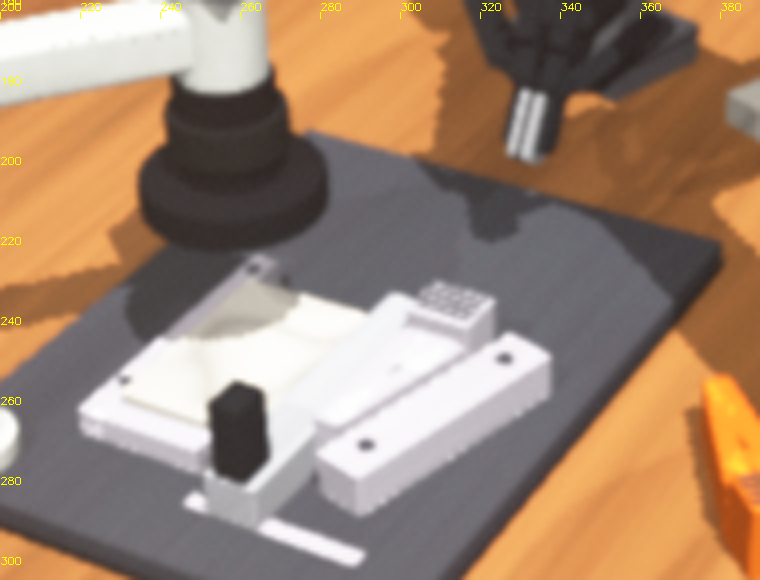

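Run:
```python
from h import *
d=pickle.load(open("cam24.pkl","rb"));t=d["top"];tc=lambda x,y:(240+x/4-.4,128+y/4-.4)
o=np.array([-2,3.6,0])
print("wedge end",w2s(back(t,[tc(411,346),tc(411,415)],.066))+o)
print("slab right/front corner",w2s(back(t,[tc(386,297),tc(386,180),tc(180,297)],.042))+o)
print("fence inner left",w2s(back(t,[tc(178,280)],.036))+o)
print("bar",w2s(back(t,[tc(421,300)],.046))+o)
crop(t,270,155,80,60,9,"pics/t25.png",10)
```

```text
wedge end [[ -69.96383732  -73.07981117   66.        ]
 [-108.9858083   -73.16741669   66.        ]]
slab right/front corner [[-38.19380345 -59.6964526   42.        ]
 [ 30.47161193 -59.50660627  42.        ]
 [-38.88985384  58.97634469  42.        ]]
fence inner left [[-27.92585263  60.70088935  36.        ]]
bar [[-40.46034585 -79.65462661  46.        ]]
```

View pics/t25.png

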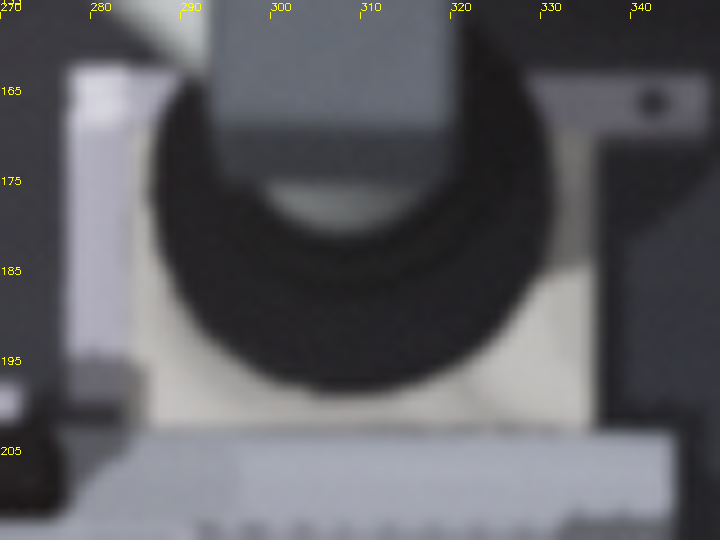

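Run:
```python
from workcell import bot
print(bot.finish_job());s=bot.read_state();print(s["time"],s["wrist_force"])
```

```text
the job is handed in; nothing more can be done
None
the job is handed in; nothing more can be done
```

The slab is flush in the fence corner, the bar is tight against it and the wedge is jammed behind the bar. I handed the job in at about 24.5 s of the 56 s allowed. `finish_job` gives no verdict, so the outcome rests on the checks below.

**What I did:**
- I pushed the slab left along the stage until it met the left fence.
- I slid the bar up with the post until it pressed at about 14 N.
- I pushed the slab into the left fence again at about 10 N. It had not moved.
- I pushed the wedge along the ramp until it jammed. The last push was about 24 N along y, a bit over the suggested 15–20 N, and the wedge hardly moved under it.
- I backed the arm off clear of everything.

**Last checks (top picture, after letting go):**

| Item | Measured (stage mm) | Nominal |
|---|---|---|
| Slab right face, y | -59.6 | -60 |
| Slab left face, y | 59.0 | 60 |
| Bar front face, x | -40.5 | -40 |
| Wedge origin, y | about +2 | about 0 |

- **Squareness:** the slab and wedge looked square and flat in the pictures.
- **Arm and surroundings:** the wrist force read about zero with the arm clear. I saw no sign of contact with the head, and nothing around the stage was touched.

**Disagreements and limits:**
- **Camera offset:** the top camera showed the tool 2–4 mm away from its reported position, so I corrected the figures above by (-2, +3.6) mm. The two cameras' fits of the stage also differed by up to about 6 mm.
- **Not measured:** the forces of bar on slab and wedge on bar after release could not be read directly. The hidden edge of the slab at the rear fence could not be seen; I took it as seated from the bar's position and the push force.

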